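# Shut the damp box and lock its hatch

### The arm

A 6-joint arm with a two-finger parallel gripper is mounted at the origin on a cart in front of the work surface, level with it; the furniture and walls round the work are solid. World frame = base frame: x ahead of the robot, y to its left, z up, the work surface at z = 0. Lengths are in m, angles in rad, forces in N, time in s.
With the tool pointing down it reaches from about 0.225 to 0.875 m from the base axis. Payload 3.4 kg.
Tool frame: the origin (TCP) lies on the centre line of the jaws, within the pads' length; the fingertips stand 17 mm ahead of it and the grasp point (between the pads) lies 2 mm behind it; z points along the fingers, y is the line along which they close (so a half turn about z gives the same grasp; the last joint's range is limited). The gripper opens to 85 mm and grips with 20 to 120 N. Pads are 22 mm wide; open, the fingers measure 114 mm over their backs; the gripper's body (76 mm by 85 mm) begins 54 mm behind the grasp point. The pads swing forward as they close: fully open they stand 13 mm farther back than shut.
Start: joints at [-1.263, 0.276, 1.505, -0, 1.361, -0.121], TCP at [0.239, -0.523, 0.22] pointing down, gripper open.
Joint ranges: [-2.89, 2.89], [-0.75, 2.08], [0.22, 2.7], [-1.18, 4.32], [0.11, 2.71], [-2.7, 2.7]. Speed limits (rad/s): [2.57, 2.57, 3.14, 3.14, 3.14, 3.14].

### API

Orientations are given as a unit quaternion [w, x, y, z].
In Python, from rig import manip gives the robot as it stands.
- The arm moves only by the tool move_arm, never from a script. Its argument "steps" is one flat list of numbers, 7 for each row, row after row: the turn, a rotation vector about the world's x, y, z normalised to -1 to 1, where 1 is 360 degrees, then the shift along the world's x, y, z normalised to -1 to 1, where 1 is 1 m, then the opening, from -1 (shut) to 1 (fully open). A call has exactly 10 rows; each row is the pose to reach, as a shift and turn from the pose commanded when the call began, turning the shorter way round; what a row does not reach only later rows make up. A row lasts 1/10 s, in which the tool goes at most 50 mm and 8.59 degrees, less where a joint would pass 70% of its speed; a pose out of reach is approached as far as the arm can. A call with a number of a shift or a turn outside -1 to 1 is refused whole. A call with a gripper value outside its range is refused whole. The fingers move at their own pace and stop on an object; "squeeze" is the grip in N (left out, the last holds). Time passes only in rows, so rows that repeat a pose let the fingers close, or fill a call up. It gives the time, the measured TCP pose, the force, the opening and the grip force at its end, in the units of the state.
- manip.get_state(): the state, without advancing time (a new reading comes with each control period).
- manip.get_image(name): name is "scene" or "top" or "wrist"; returns a dict with "pixels" (420x560x3 uint8, blue, green, red), "fx", "fy", "cx", "cy" (pixels), "R" (3x3) and "t" (3): a world point X has camera coordinates R X + t. Camera axes: x right, y down, z forward; pixel columns grow to the right and rows downward; lengths in m; the calibration is good to about 2 mm. A picture is of the moment at which its call begins. There is no depth.
- manip.sign_off(): hands the job in; it is judged then, once.
The state is a dict: "clock": time; "qpos": joint angles; "qd": joint speeds; "effort": joint torques, N m; "position": TCP position; "ee_rot": TCP orientation; "contact_force": force on the tool from outside, world axes, zero at the start; "moment": the same for the moment, N m; "width": finger opening in m; "gripper_force": force on a finger pad.
Only numpy, scipy, OpenCV 4.12 (cv2) and the standard library are available. Lean on these libraries where they do the work, as an engineer would, in place of code of your own. Each camera call takes 0.05 s, during which the arm holds its last target. There are 200 camera calls.

### The job

The plywood hatch of the clay damp box stands ajar. Push it fully shut, set a closed fingertip in the wide slot of the fastener on it, between its two black bars, and turn the fastener a quarter turn clockwise (seen from above) to its stop, so that the hatch is locked, then come away. Only push: grip and lift nothing, never raise the hatch further, and leave the bowl, the glaze jar and the wooden stamp beside the box where they are.

Things in the scene. Friction and masses are not known exactly. Their poses are not given: they have to be found in the camera images.
- damp_box: Low grey plastic box fixed to the table, its top a plywood hatch; 220 (x) x 280 (y) x 90 mm high without the hatch. Origin: centre of its underside; x points from the front (robot's side) to the hinged back, y left along the front, z up. Hinge line along y at x = +110, z = 90 mm. With the hatch shut the fastener's axis is upright at x = -50, y = 0 mm.
- hatch (a joint): Hinge of the plywood hatch (220 x 280 x 10 mm, 0.3 kg) in rad: 0 = shut flat on the box, grows as its front edge rises. It starts ajar between 0.18 and 0.32. The hinge is stiff: it stays at any angle and needs only a few N down near the front edge to shut, and it then stays shut.
- hatch_front (a point): Middle of the hatch's front edge, on its upper face; moves with the hatch. With the hatch shut it is 100 mm above the table.
- fastener (a joint): Angle of the quarter-turn fastener in rad, growing clockwise seen from above: 0 = unlocked, slot square to the hatch's front edge (pointing to the robot's side); 1.571 = locked, slot parallel to the front edge. Stops at both. It starts between 0 and 0.15, turns against light friction (0.06 N m, about 2 N at 30 mm from the axis) and stays where it is left.
- slot (a point): Centre of the slot's flat floor, on the fastener's axis, 160 mm from the hinge line; moves with hatch and fastener; x along the slot, z up out of the hatch. Slot 40 mm wide, 15.5 mm deep, 84 mm long, open at both ends and above: shut fingers fit in it beside the axis and can push a bar round. With the hatch shut its floor is 106.5 mm above the table.
- bowl: Grey ruffled pinch bowl of clay, loose, 130 x 129 x 59 mm, on the table left of the box; origin at the centre of its underside. Leave it alone.
- moss_jar: White glaze jar with a green screw lid, loose, 56 mm across, 68 mm high, on the table right of the box; origin at the centre of its underside. Leave it alone.
- stamp: Wooden stamp block with a turned knob, loose, 37 x 42 x 46 mm, on the table in front of the box; origin at the centre of its underside. Leave it alone.
- bar_top (a point): Middle of the top of one of the fastener's two upright bars, 25 mm from the axis. The fastener is an aluminium disc, 104 mm in diameter, 6 mm thick, with two parallel black bars, each 84 long, 10 thick, 15.5 mm high above the disc; the slot lies between them. With the hatch shut the bars' tops are 122 mm above the table.
- keeper (a point): Steel lip inside the middle of the box's front wall (70 mm long, 14 mm deep; this point is its centre, x = -95, z = 73 mm in the box's frame). The fastener's steel tongue, below the hatch, passes under this lip only while the hatch is fully shut and then locks it; turned before that, the tongue keeps the hatch from shutting.

How it is judged:
By the outcome, as a careful person would: the job done as asked, in the order asked, and still so for the second after the job is handed in, with the robot touching nothing.
It also fails if it takes over 35 s, if anything falls off the work surface, if the arm or the gripper's body presses on something with over 40 N, if the wrist force passes 120 N, or if a joint passes its speed limit or range.

## Working session

There is one attempt and no reset: what is moved stays moved. The work goes in short steps, Python scripts to look and compute and a tool call to move; the robot and the scene stay as the last step left them, time stands still between calls to the robot, and variables do not carry over. Pictures are saved under pics/ and viewed, at most 10 in all, crops included, and the job is handed in when it is done.

Besides the shell and the picture viewer there is one more tool, called after "Emit:" as name(argument=value, ...) on one line, values as JSON. move_arm: Moves the arm, as the interface text tells. Scaled input: -1 to 1 covers 1 m each way for a shift and 360 degrees each way for a turn. Its arguments: {"type":"object","properties":{"steps":{"type":"array"},"squeeze":{"type":"number"}},"required":["steps"]}

```bash
mkdir -p pics
cat > h.py <<'E'
import numpy as np, cv2
from rig import manip
def ray(im,u,v):
    R=np.array(im["R"]);t=np.array(im["t"])
    d=R.T@np.array([(u-im["cx"])/im["fx"],(v-im["cy"])/im["fy"],1.]);return -R.T@t,d
def onz(im,u,v,z):
    c,d=ray(im,u,v);return c+d*(z-c[2])/d[2]
def proj(im,X):
    p=np.array(im["R"])@np.array(X)+np.array(im["t"]);return im["fx"]*p[0]/p[2]+im["cx"],im["fy"]*p[1]/p[2]+im["cy"]
def tri(a,pa,b,pb):
    c1,d1=ray(a,*pa);c2,d2=ray(b,*pb)
    s=np.linalg.lstsq(np.c_[d1,-d2],c2-c1,rcond=None)[0]
    p,q=c1+s[0]*d1,c2+s[1]*d2;return (p+q)/2,np.linalg.norm(p-q)
E
python3 - <<'E'
from h import *
import pickle
d={n:manip.get_image(n) for n in("scene","top")}
pickle.dump(d,open("im0.pkl","wb"))
for n in d: cv2.imwrite(f"pics/{n}0.png",d[n]["pixels"]); print(n,-np.array(d[n]["R"]).T@d[n]["t"],d[n]["fx"])
print(manip.get_state())
E
```

```text
scene [0.17697787 0.76516145 0.85660648] 449.6732330850272
top [0.41402306 0.14684375 0.9705471 ] 387.4107386740378
{'clock': 0.1, 'qpos': array([-1.26301159e+00,  2.76514376e-01,  1.50599710e+00, -3.00677682e-05,
        1.36068473e+00, -1.20976275e-01]), 'qd': array([-0.00080891, -0.00078084, -0.00511019, -0.00040103,  0.00011905,
        0.00169848]), 'effort': array([ 1.34172147e-03, -4.17698157e+01, -2.46406406e+01, -2.34801910e-04,
        5.79634972e-03, -2.75455285e-06]), 'position': array([ 0.23890375, -0.52249191,  0.21953989]), 'ee_rot': array([-7.96911364e-04,  9.77107391e-01,  2.12745162e-01, -8.94172114e-05]), 'contact_force': array([-0.14279804,  0.42685071,  0.00137931]), 'moment': array([ 0.01898365, -0.02990411,  0.00681305]), 'gripper_force': 0.0, 'width': 0.08511167079666254}
```

View pics/scene0.png

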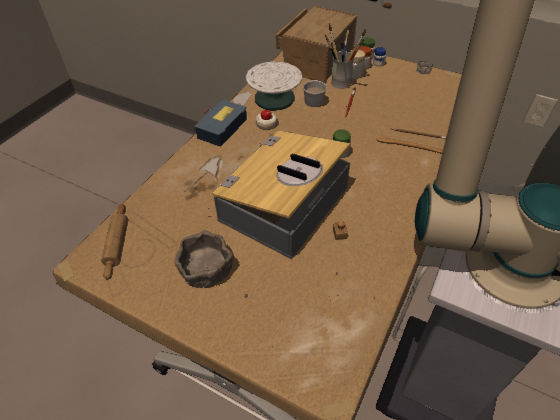

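View pics/top0.png

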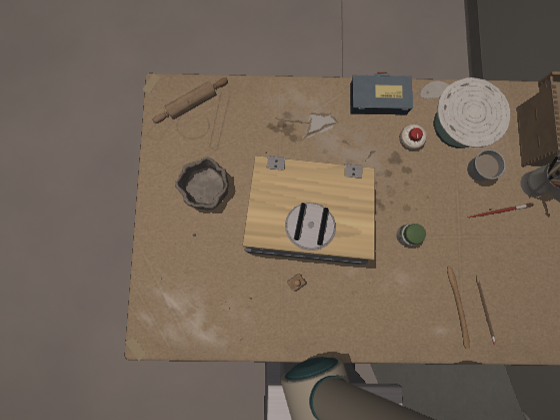

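The scene view shows the ajar hatch, with its front edge running from (291,211) to (350,150) and the bars near (300,165). In the top view the hatch corners are about (255,157), (376,168), (372,263) and (246,249), with the disc at (311,226). The stamp is at (297,283), the jar at (412,235) and the bowl at (203,184).

Run:
```python
from h import *
import pickle
d=pickle.load(open("im0.pkl","rb"))
roi={"top":(235,145,390,275),"scene":(205,125,360,220)}
bars={};cor={}
for n,(x0,y0,x1,y1) in roi.items():
    im=d[n]["pixels"][y0:y1,x0:x1]; hsv=cv2.cvtColor(im,cv2.COLOR_BGR2HSV)
    m=((hsv[...,2]<45)).astype(np.uint8)
    k,l,s,c=cv2.connectedComponentsWithStats(m)
    for i in range(1,k):
        if s[i,4]>40: 
            r=cv2.minAreaRect(np.argwhere(l==i)[:,::-1].astype(np.float32)); print(n,"dark",s[i,4],c[i]+[x0,y0],r[1],r[2])
    g=((hsv[...,2]>130)&(hsv[...,1]>70)).astype(np.uint8)
    g=cv2.morphologyEx(g,cv2.MORPH_OPEN,np.ones((5,5)))
    cs=max(cv2.findContours(g,0,2)[0],key=cv2.contourArea); hull=cv2.convexHull(cs)
    for e in (2,4,6,9):
        a=cv2.approxPolyDP(hull,e,True)[:,0]+[x0,y0]
        print(n,e,a.tolist())
T,S=d["top"],d["scene"]
for nm,a,b in(("FL",(246,249),(291,211)),("FR",(372,263),(350,150)),("BR",(376,168),(274,133)),("BL",(255,157),(218,197))):
    print(nm,tri(T,a,S,b), onz(T,*a,.1))
```

```text
top dark 137 [299.54014599 221.31386861] (3.530089855194092, 36.86983108520508) 11.309932708740234
top dark 153 [322.54901961 226.11764706] (4.112919330596924, 37.016273498535156) 10.007979393005371
top 2 [[373, 167], [373, 258], [367, 274], [235, 274], [235, 145], [317, 145]]
top 4 [[373, 167], [373, 258], [367, 274], [235, 274], [235, 145], [317, 145]]
top 6 [[373, 167], [367, 274], [235, 274], [235, 145], [317, 145]]
top 9 [[373, 167], [367, 274], [235, 274], [235, 145], [317, 145]]
scene dark 340 [220.22352941 135.27352941] (17.220027923583984, 36.62287902832031) 75.96376037597656
scene dark 172 [304.98837209 160.73837209] (30.012758255004883, 5.821872711181641) 17.52556800842285
scene dark 1621 [314.83096854 196.74892042] (49.21664047241211, 126.6888427734375) 69.89376068115234
scene dark 176 [291.44886364 172.46022727] (30.357866287231445, 6.008327960968018) 18.434947967529297
scene 2 [[359, 125], [359, 219], [205, 219], [205, 142], [241, 125]]
scene 4 [[359, 125], [359, 219], [205, 219], [205, 142], [241, 125]]
scene 6 [[359, 125], [359, 219], [205, 219], [205, 142], [241, 125]]
scene 9 [[359, 125], [359, 219], [205, 219], [205, 142], [241, 125]]
FL (array([0.46234051, 0.2075197 , 0.15296306]), np.float64(0.00340569675444326)) [0.46378726 0.21076066 0.1       ]
FR (array([ 0.43785158, -0.06493488,  0.12225626]), np.float64(0.003833869029324574)) [ 0.43664327 -0.07121592  0.1       ]
BR (array([ 0.66733811, -0.09196151,  0.07260183]), np.float64(0.008298038231460041)) [ 0.65578647 -0.08608128  0.1       ]
BL (array([0.6751654 , 0.19389913, 0.08264572]), np.float64(0.01492260332947459)) [0.67716609 0.19578914 0.1       ]
```

Run:
```python
from h import *
import pickle
d=pickle.load(open("im0.pkl","rb"))
T,S=d["top"],d["scene"]
L=tri(T,(299.5,221.3),S,(291.4,172.5));R=tri(T,(322.5,226.1),S,(305,160.7))
print(L,R); m=(L[0]+R[0])/2; print("mid",m,np.linalg.norm(L[0]-R[0]))
a=cv2.resize(T["pixels"][140:300,230:440],None,fx=3.8,fy=3.6,interpolation=2)
cv2.imwrite("pics/c1.png",a[:, :])
b=cv2.resize(S["pixels"][120:250,205:365],None,fx=4.5,fy=4.5,interpolation=2)
cv2.imwrite("pics/c2.png",b)
```

```text
(array([0.52219133, 0.09401079, 0.1426317 ]), np.float64(0.0005707651616486723)) (array([0.51209135, 0.04437708, 0.14358791]), np.float64(0.0012802723896329117))
mid [0.51714134 0.06919393 0.14310981] 0.05065993733411634
```

View pics/c1.png

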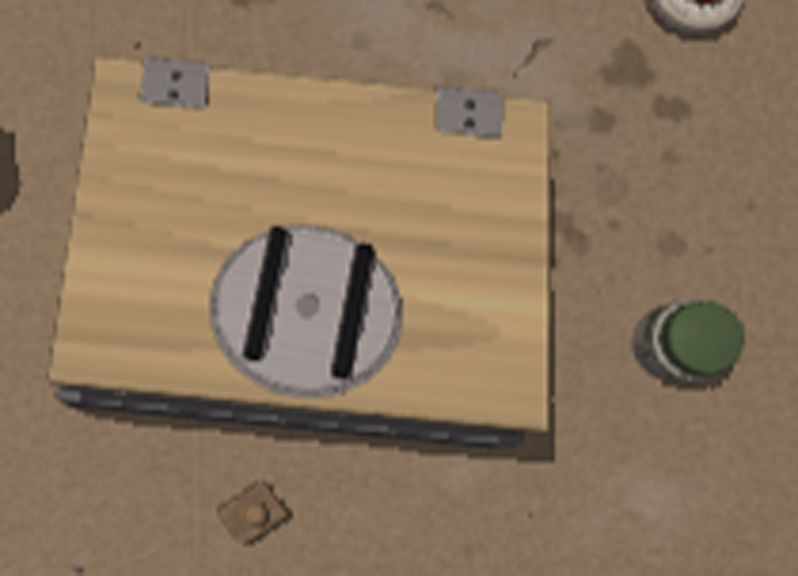

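View pics/c2.png

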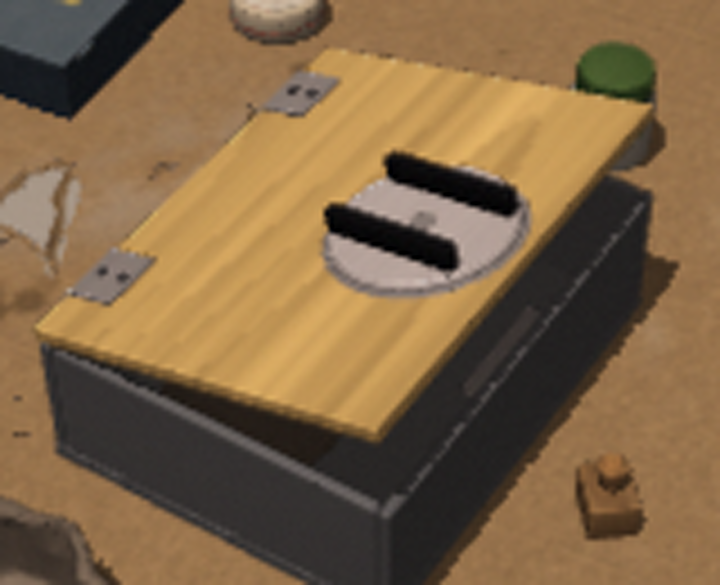

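The crops show the hatch corners clearly. In the scene crop they are FL (378,438), FR (652,107), BL (37,330) and BR (328,50). In the top crop they are (51,381), (548,430), (97,60) and (548,100). The disc pin and the front lip are also visible.

Run:
```python
from h import *
import pickle
d=pickle.load(open("im0.pkl","rb"))
T,S=d["top"],d["scene"]
t=lambda x,y:(230+x/3.8-.4,140+y/3.6-.4); s=lambda x,y:(205+x/4.5-.4,120+y/4.5-.4)
P={}
for n,a,b in(("FL",(51,381),(378,436)),("FR",(548,430),(652,107)),("BL",(97,60),(37,329)),("BR",(548,100),(328,50)),("pin",(308,305),(424,218)),("lid",(704,338),(616,71))):
    P[n],e=tri(T,t(*a),S,s(*b)); print(n,P[n].round(4),round(e,4),onz(T,*t(*a),.1).round(4))
print("stamp",onz(T,*t(255,513),.046),"jar",onz(T,*t(704,338),.068),"bowl",onz(T,203,184,.05))
y=(P["BL"]-P["BR"]+P["FL"]-P["FR"]);print("yaw",np.degrees(np.arctan2(-y[0],y[1])))
# wire bar ends top
for a in((280,228),(253,358),(365,246),(341,376)): print(onz(T,*t(*a),.146).round(4))
```

```text
FL [0.4679 0.214  0.1396] 0.0024 [0.4716 0.2176 0.1   ]
FR [ 0.4437 -0.0651  0.1412] 0.0006 [ 0.4455 -0.0755  0.1   ]
BL [0.6797 0.1954 0.0942] 0.0021 [0.6789 0.1955 0.1   ]
BR [ 0.6582 -0.084   0.0906] 0.0034 [ 0.6572 -0.081   0.1   ]
pin [0.5159 0.0694 0.1391] 0.0016 [0.5215 0.0661 0.1   ]
lid [ 0.5087 -0.1867  0.0556] 0.0004 [ 0.5042 -0.1704  0.1   ]
stamp [0.3912142  0.09375235 0.046     ] jar [ 0.50755287 -0.18205877  0.068     ] bowl [0.62215686 0.32294435 0.05      ]
yaw -4.680598653084206
[0.5622 0.0863 0.146 ]
[0.4838 0.1012 0.146 ]
[0.552  0.0379 0.146 ]
[0.4739 0.0518 0.146 ]
```

Emit:
move_arm(steps=[0,0,0.015,0.02,0.045,0,-1,0,0,0.03,0.04,0.09,0,-1,0,0,0.046,0.06,0.135,0,-1,0,0,0.061,0.08,0.18,0,-1,0,0,0.076,0.1,0.225,0,-1,0,0,0.092,0.12,0.27,0,-1,0,0,0.107,0.14,0.315,0,-1,0,0,0.122,0.16,0.36,0,-1,0,0,0.138,0.18,0.405,0,-1,0,0,0.153,0.2,0.45,0,-1], squeeze=20)

```text
clock: 1.1
position: [0.4393, -0.071, 0.2202]
ee_rot: [0.0, 0.767, 0.642, -0.0]
contact_force: [-0.1, 0.6, -0.1]
width: -0.0001
gripper_force: 0.0
```

Emit:
move_arm(steps=[0,0,0,0.01,0.025,0,-1,0,0,0,0.02,0.05,0,-1,0,0,0,0.024,0.069,0,-1,0,0,0,0.024,0.069,-0.015,-1,0,0,0,0.024,0.069,-0.03,-1,0,0,0,0.024,0.069,-0.045,-1,0,0,0,0.024,0.069,-0.06,-1,0,0,0,0.024,0.069,-0.065,-1,0,0,0,0.024,0.069,-0.07,-1,0,0,0,0.024,0.069,-0.075,-1])

```text
clock: 2.1
position: [0.4635, -0.0041, 0.1454]
ee_rot: [0.0, 0.768, 0.64, 0.0]
contact_force: [0.4, -0.1, 0.1]
width: 0.0
gripper_force: 0.0
```

Run:
```python
from h import *
im=manip.get_image("scene");cv2.imwrite("pics/s1.png",cv2.resize(im["pixels"][60:260,180:420],None,fx=3,fy=3))
```

```text
(no output)
```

View pics/s1.png

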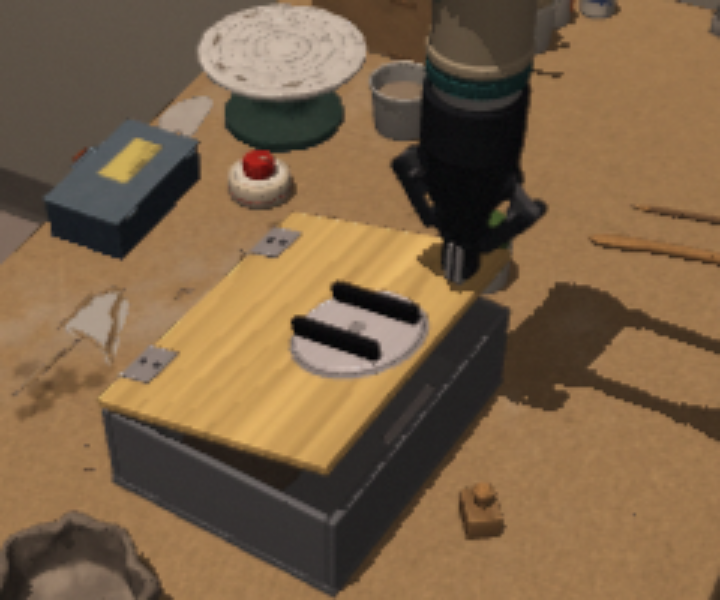

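The closed fingertip is over the front-right of the hatch at crop (460,275), clear of the disc and behind the front edge. Next I'll press down.

Emit:
move_arm(steps=[0,0,0,0,0,-0.004,-1,0,0,0,0,0,-0.008,-1,0,0,0,0,0,-0.012,-1,0,0,0,0,0,-0.016,-1,0,0,0,0,0,-0.019,-1,0,0,0,0,0,-0.022,-1,0,0,0,0,0,-0.024,-1,0,0,0,0,0,-0.026,-1,0,0,0,0,0,-0.027,-1,0,0,0,0,0,-0.028,-1])

```text
clock: 3.15
position: [0.4631, -0.004, 0.1173]
ee_rot: [0.0, 0.768, 0.64, 0.0]
contact_force: [-0.4, -0.8, 0.3]
width: -0.0
gripper_force: 0.2
```

Emit:
move_arm(steps=[0,0,0,0,0,0,-1,0,0,0,0,0,-0.001,-1,0,0,0,0,0,-0.001,-1,0,0,0,0,0,-0.002,-1,0,0,0,0,0,-0.002,-1,0,0,0,0,0,-0.003,-1,0,0,0,0,0,-0.003,-1,0,0,0,0,0,-0.003,-1,0,0,0,0,0,-0.003,-1,0,0,0,0,0,-0.003,-1])

```text
clock: 4.15
position: [0.4631, -0.004, 0.1143]
ee_rot: [0.0, 0.768, 0.64, 0.0]
contact_force: [-0.1, 0.4, -0.1]
width: 0.0001
gripper_force: 0.0
```

Run:
```python
from h import *
im=manip.get_image("scene");cv2.imwrite("pics/s2.png",cv2.resize(im["pixels"][60:260,180:420],None,fx=3,fy=3))
```

```text
(no output)
```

View pics/s2.png

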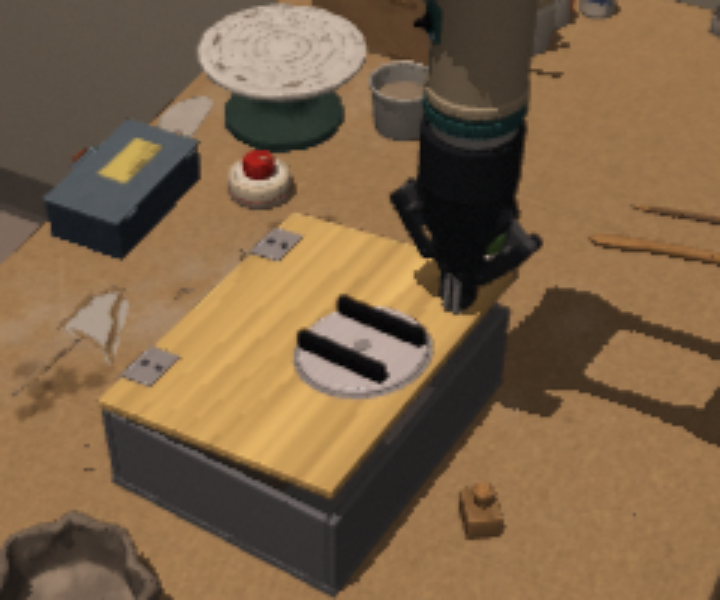

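The hatch has followed the finger down, with its corner now at crop (333,495), and a thin gap remains at the front. The force is still about zero, so I'll keep pressing.

Emit:
move_arm(steps=[0,0,0,0,0,-0.001,-1,0,0,0,0,0,-0.002,-1,0,0,0,0,0,-0.003,-1,0,0,0,0,0,-0.004,-1,0,0,0,0,0,-0.005,-1,0,0,0,0,0,-0.006,-1,0,0,0,0,0,-0.006,-1,0,0,0,0,0,-0.006,-1,0,0,0,0,0,-0.006,-1,0,0,0,0,0,-0.006,-1])

```text
clock: 5.2
position: [0.4631, -0.004, 0.1084]
ee_rot: [0.0, 0.768, 0.64, 0.0]
contact_force: [-0.5, 0.6, 0.8]
width: -0.0002
gripper_force: 0.0
```

Run:
```python
from h import *
print(manip.get_state())
im=manip.get_image("scene");cv2.imwrite("pics/s3.png",cv2.resize(im["pixels"][120:240,200:360],None,fx=4.5,fy=4.5))
```

```text
{'clock': 5.2, 'qpos': array([-1.58988443e-01,  2.05632891e-01,  1.90837638e+00, -1.96808597e-05,
        1.02734513e+00,  2.16821394e-02]), 'qd': array([ 0.0015901 ,  0.00053184, -0.00066629, -0.0001596 ,  0.00066596,
       -0.00112363]), 'effort': array([-1.74662568e-03, -3.30646777e+01, -2.02908611e+01, -3.86032998e-04,
       -7.99516565e-04,  3.97486588e-05]), 'position': array([ 0.46314035, -0.00398067,  0.1083659 ]), 'ee_rot': array([9.53476308e-05, 7.68010174e-01, 6.40437630e-01, 7.19065334e-05]), 'contact_force': array([-0.50549531,  0.6425439 ,  0.83310026]), 'moment': array([-0.03815098,  0.01805077,  0.00835546]), 'gripper_force': 0.0, 'width': -0.00022673426886450472}
```

View pics/s3.png

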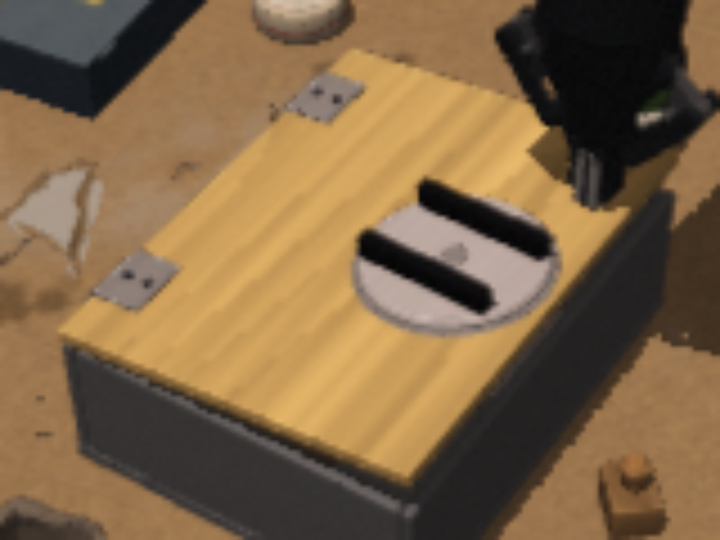

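The hatch is still a few mm above the box rim (corner at crop (410,485), rim at (413,505)). I'll continue gently until a steady force appears.

Emit:
move_arm(steps=[0,0,0,0,0,-0.001,-1,0,0,0,0,0,-0.001,-1,0,0,0,0,0,-0.002,-1,0,0,0,0,0,-0.002,-1,0,0,0,0,0,-0.003,-1,0,0,0,0,0,-0.003,-1,0,0,0,0,0,-0.004,-1,0,0,0,0,0,-0.004,-1,0,0,0,0,0,-0.005,-1,0,0,0,0,0,-0.005,-1])

```text
clock: 6.25
position: [0.463, -0.004, 0.1032]
ee_rot: [0.0, 0.768, 0.64, -0.0]
contact_force: [0.1, -1.3, -0.3]
width: 0.0004
gripper_force: 0.0
```

```bash
cat > bars.py <<'E'
from h import *
I={n:manip.get_image(n) for n in("top","scene")}
roi={"top":(280,195,345,255),"scene":(268,145,332,195)}
for n,(x0,y0,x1,y1) in roi.items():
    hsv=cv2.cvtColor(I[n]["pixels"][y0:y1,x0:x1],cv2.COLOR_BGR2HSV)
    k,l,s,c=cv2.connectedComponentsWithStats((hsv[...,2]<45).astype(np.uint8))
    for i in range(1,k):
        if s[i,4]>40: print(n,s[i].tolist(),c[i]+[x0,y0])
for p in((.511,.0695,.1215),(.4485,.2145,.1),(.4485,.2145,.09)): print(p,*[(n,np.round(proj(I[n],p),1)) for n in I])
cv2.imwrite("pics/b%d.png"%int(manip.get_state()["clock"]*100),np.hstack([cv2.resize(I["top"]["pixels"][180:280,230:390],None,fx=2.5,fy=2.5),cv2.resize(I["scene"]["pixels"][120:220,205:365],None,fx=2.5,fy=2.5)]))
E
python3 bars.py; ls pics
```

```text
top [14, 13, 10, 37, 132] [298.62878788 226.00757576]
top [36, 18, 11, 37, 144] [320.91666667 230.75      ]
top [57, 21, 8, 39, 149] [341.16107383 239.88590604]
scene [51, 0, 13, 18, 99] [326.62626263 149.64646465]
scene [25, 16, 29, 18, 176] [307.36931818 169.82954545]
scene [12, 28, 30, 18, 174] [294.4137931  181.40804598]
scene [54, 37, 10, 13, 75] [327.92       189.82666667]
(0.511, 0.0695, 0.1215) ('top', array([310. , 227.9])) ('scene', array([300.2, 174.1]))
(0.4485, 0.2145, 0.1) ('top', array([244.1, 255.9])) ('scene', array([296. , 231.7]))
(0.4485, 0.2145, 0.09) ('top', array([244.5, 256. ])) ('scene', array([295.9, 234.6]))
b635.png
c1.png
c2.png
s1.png
s2.png
s3.png
scene0.png
top0.png
```

Run:
```python
from h import *
T,S=manip.get_image("top"),manip.get_image("scene")
L=tri(T,(298.6,226),S,(294.4,181.4));R=tri(T,(320.9,230.75),S,(307.4,169.8));print(L,R,(L[0]+R[0])/2)
```

```text
(array([0.51457436, 0.09421307, 0.11758058]), np.float64(0.001356974653376516)) (array([0.50478197, 0.04477742, 0.1177218 ]), np.float64(0.001251434741061867)) [0.50967817 0.06949524 0.11765119]
```

View pics/b635.png

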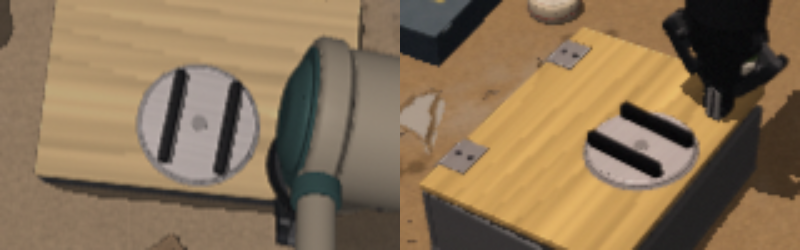

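Run:
```python
from h import *
T,S=manip.get_image("top"),manip.get_image("scene")
for z in(.086,.095,.103): print(z,proj(S,(.463,-.004,z)))
cv2.imwrite("pics/z.png",cv2.resize(S["pixels"][120:220,255:375],None,fx=6,fy=6,interpolation=2))
```

```text
0.086 (np.float64(330.54592909832064), np.float64(172.45715944018488))
0.095 (np.float64(330.7865973248606), np.float64(169.80145657650434))
0.103 (np.float64(331.0029482939782), np.float64(167.414087472963))
```

View pics/z.png

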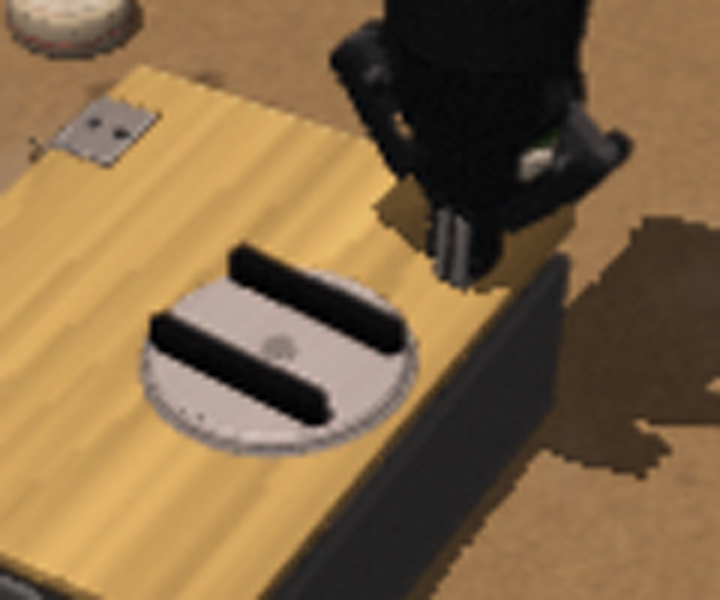

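The fingertip is resting on the plywood near (331,168) full-frame, so the tip sits close to TCP height rather than 17 mm below it. I'll continue pressing by feel.

Emit:
move_arm(steps=[0,0,0,0,0,-0.001,-1,0,0,0,0,0,-0.001,-1,0,0,0,0,0,-0.002,-1,0,0,0,0,0,-0.002,-1,0,0,0,0,0,-0.003,-1,0,0,0,0,0,-0.003,-1,0,0,0,0,0,-0.003,-1,0,0,0,0,0,-0.004,-1,0,0,0,0,0,-0.004,-1,0,0,0,0,0,-0.004,-1])

```text
clock: 7.55
position: [0.4631, -0.004, 0.0993]
ee_rot: [0.0, 0.768, 0.64, 0.0]
contact_force: [0.4, -0.3, -0.1]
width: -0.0001
gripper_force: 0.0
```

```bash
python3 bars.py|head -8; python3 -c "
from h import *
print(manip.get_state())"
```

```text
top [14, 13, 10, 37, 132] [298.54545455 226.21969697]
top [36, 18, 11, 37, 144] [320.84722222 230.88194444]
top [57, 20, 8, 40, 154] [340.92207792 239.6038961 ]
scene [50, 0, 14, 23, 138] [326.55797101 151.39130435]
scene [26, 17, 28, 18, 174] [307.75862069 170.94252874]
scene [12, 28, 30, 19, 182] [294.31868132 182.32967033]
scene [54, 38, 10, 12, 63] [328.04761905 190.42857143]
(0.511, 0.0695, 0.1215) ('top', array([310. , 227.9])) ('scene', array([300.2, 174.1]))
{'clock': 7.65, 'qpos': array([-1.58977005e-01,  2.16107433e-01,  1.92143450e+00, -1.64613094e-05,
        1.00396907e+00,  2.16714012e-02]), 'qd': array([ 0.00074755,  0.00050111, -0.00014087, -0.0007863 ,  0.00067816,
       -0.00023221]), 'effort': array([-5.46058836e-04, -3.33107793e+01, -1.98933309e+01, -5.56359907e-05,
       -5.33487980e-05,  2.32099029e-05]), 'position': array([ 0.46310242, -0.00396816,  0.09931217]), 'ee_rot': array([3.53395690e-05, 7.68003506e-01, 6.40445637e-01, 2.15825849e-05]), 'contact_force': array([-0.78302176,  0.33929205,  0.60109402]), 'moment': array([-0.03040903, -0.00285915,  0.03883374]), 'gripper_force': 0.0, 'width': -0.000282505721859899}
```

Emit:
move_arm(steps=[0,0,0,0,0,-0.0005,-1,0,0,0,0,0,-0.001,-1,0,0,0,0,0,-0.0015,-1,0,0,0,0,0,-0.002,-1,0,0,0,0,0,-0.002,-1,0,0,0,0,0,-0.0025,-1,0,0,0,0,0,-0.003,-1,0,0,0,0,0,-0.003,-1,0,0,0,0,0,-0.003,-1,0,0,0,0,0,-0.003,-1])

```text
clock: 8.65
position: [0.4631, -0.004, 0.0963]
ee_rot: [0.0, 0.768, 0.64, 0.0]
contact_force: [0.5, -0.5, 0.2]
width: 0.0001
gripper_force: 0.0
```

```bash
python3 bars.py|head -7; python3 -c "
from h import *
s=manip.get_state();print(s['position'],s['contact_force'],s['effort'])"
```

```text
top [14, 14, 10, 36, 130] [298.5 226.5]
top [36, 19, 10, 36, 142] [320.58450704 231.5       ]
top [57, 19, 8, 41, 153] [340.78431373 239.32679739]
scene [49, 0, 15, 24, 150] [326.26666667 151.55333333]
scene [26, 18, 28, 18, 171] [307.75438596 171.68421053]
scene [13, 29, 29, 19, 178] [294.56179775 183.12359551]
scene [56, 40, 8, 10, 49] [328.55102041 190.7755102 ]
[ 0.46308818 -0.00397639  0.09632296] [ 0.03286895 -0.22967186 -0.6137103 ] [ 6.27800891e-04 -3.33981192e+01 -1.97636837e+01  1.63802548e-05
 -5.81113527e-04 -1.21329711e-05]
```

Emit:
move_arm(steps=[0,0,0,0,0,-0.0005,-1,0,0,0,0,0,-0.001,-1,0,0,0,0,0,-0.0015,-1,0,0,0,0,0,-0.002,-1,0,0,0,0,0,-0.002,-1,0,0,0,0,0,-0.002,-1,0,0,0,0,0,-0.002,-1,0,0,0,0,0,-0.002,-1,0,0,0,0,0,-0.002,-1,0,0,0,0,0,-0.002,-1])

```text
clock: 9.75
position: [0.4631, -0.004, 0.0943]
ee_rot: [0.0, 0.768, 0.64, 0.0]
contact_force: [0.5, 0.1, 0.5]
width: -0.0
gripper_force: 0.0
```

```bash
python3 bars.py|head -7; python3 -c "
from h import *
s=manip.get_state();print(s['position'],s['contact_force'],s['effort'])
T,S=manip.get_image('top'),manip.get_image('scene')
print(tri(T,(298.5,226.5),S,(294.56,183.12)),tri(T,(320.6,231.5),S,(307.75,171.7)))"
```

```text
top [13, 14, 11, 37, 132] [298.43181818 226.63636364]
top [36, 19, 10, 37, 143] [320.54545455 231.72727273]
top [56, 19, 9, 41, 150] [340.61333333 239.19333333]
scene [49, 0, 15, 25, 158] [326.20886076 151.86708861]
scene [26, 18, 29, 19, 173] [308.04046243 172.35260116]
scene [13, 29, 29, 20, 179] [294.75977654 183.72625698]
scene [56, 40, 8, 10, 45] [328.62222222 191.        ]
[ 0.46306208 -0.00394805  0.09431653] [0.69427048 0.43352248 0.81007689] [ 3.09814159e-04 -3.34574032e+01 -1.96747738e+01 -3.18503016e-04
 -2.56530493e-04 -2.64275684e-05]
(array([0.51413665, 0.09409822, 0.11201177]), np.float64(0.00129977075538553)) (array([0.50369736, 0.04475495, 0.11193036]), np.float64(0.0012882248911010598))
```

Emit:
move_arm(steps=[0,0,0,0,0,-0.0005,-1,0,0,0,0,0,-0.001,-1,0,0,0,0,0,-0.0015,-1,0,0,0,0,0,-0.002,-1,0,0,0,0,0,-0.0025,-1,0,0,0,0,0,-0.003,-1,0,0,0,0,0,-0.003,-1,0,0,0,0,0,-0.003,-1,0,0,0,0,0,-0.003,-1,0,0,0,0,0,-0.003,-1])

```text
clock: 10.95
position: [0.4632, -0.004, 0.0914]
ee_rot: [0.0, 0.768, 0.64, 0.0]
contact_force: [0.6, 0.1, -0.1]
width: 0.0002
gripper_force: 0.0
```

```bash
python3 bars.py|head -7
python3 - <<'E'
from h import *
S,T=manip.get_image("scene"),manip.get_image("top")
# height check with the jar lid (top should be 0.068) and its base
for n,im,(x0,y0,x1,y1) in(("scene",S,(320,120,370,180)),("top",T,(395,215,440,255))):
    hsv=cv2.cvtColor(im["pixels"][y0:y1,x0:x1],cv2.COLOR_BGR2HSV)
    m=((hsv[...,0]>35)&(hsv[...,0]<85)&(hsv[...,1]>50)).astype(np.uint8)
    k,l,s,c=cv2.connectedComponentsWithStats(m)
    for i in range(1,k):
        if s[i,4]>20: print(n,"lid",s[i].tolist(),c[i]+[x0,y0])
for x,y in((.508,-.184),): 
    for z in(.05,.06,.068): print(z,proj(S,(x,y,z)),proj(T,(x,y,z)))
E
```

```text
top [13, 14, 11, 37, 133] [298.29323308 227.27067669]
top [35, 19, 11, 37, 139] [320.35251799 232.10791367]
top [56, 19, 9, 41, 157] [340.38216561 239.55414013]
scene [48, 0, 16, 21, 161] [325.72670807 151.26086957]
scene [26, 19, 29, 19, 176] [308.03977273 173.04545455]
scene [13, 30, 29, 20, 179] [294.88826816 184.48044693]
(0.511, 0.0695, 0.1215) ('top', array([310. , 227.9])) ('scene', array([300.2, 174.1]))
0.05 (np.float64(341.09218496745973), np.float64(137.53452993182356)) (np.float64(412.97060300972794), np.float64(234.05061727671927))
0.06 (np.float64(341.3900219276082), np.float64(134.72473166006932)) (np.float64(414.46119297961013), np.float64(233.64347126210964))
0.068 (np.float64(341.63081359696855), np.float64(132.4530995023801)) (np.float64(415.67692681051744), np.float64(233.31140060949474))
```

Emit:
move_arm(steps=[0,0,0,0,0,-0.0005,-1,0,0,0,0,0,-0.001,-1,0,0,0,0,0,-0.0015,-1,0,0,0,0,0,-0.002,-1,0,0,0,0,0,-0.0025,-1,0,0,0,0,0,-0.003,-1,0,0,0,0,0,-0.0035,-1,0,0,0,0,0,-0.004,-1,0,0,0,0,0,-0.004,-1,0,0,0,0,0,-0.004,-1])

```text
clock: 12.15
position: [0.4631, -0.004, 0.0889]
ee_rot: [0.0, 0.768, 0.64, 0.0]
contact_force: [-3.8, -0.2, 13.8]
width: -0.0002
gripper_force: 6.6
```

```bash
python3 bars.py|head -7
python3 - <<'E'
from h import *
s=manip.get_state();print(s['position'],s['contact_force'],s['effort'])
S=manip.get_image("scene")["pixels"]; T=manip.get_image("top")["pixels"]
cv2.imwrite("pics/fin.png",np.vstack([cv2.resize(S[115:245,205:365],None,fx=4.5,fy=4.5,interpolation=2)]))
E
```

```text
top [13, 15, 11, 36, 132] [298.26515152 227.40909091]
top [35, 19, 11, 37, 144] [320.25694444 232.25      ]
top [56, 19, 9, 41, 151] [340.11258278 240.05298013]
scene [48, 0, 16, 26, 179] [325.91620112 152.42458101]
scene [26, 19, 29, 20, 177] [308.08474576 173.63841808]
scene [13, 30, 29, 20, 177] [294.79661017 184.89830508]
(0.511, 0.0695, 0.1215) ('top', array([310. , 227.9])) ('scene', array([300.2, 174.1]))
[ 0.46311396 -0.00402245  0.0889079 ] [-3.55204855  0.15438715 12.70612962] [-1.63084888e-01 -2.76784998e+01 -1.76295269e+01  5.54372021e-02
 -1.32984571e+00 -5.35381132e-04]
```

View pics/fin.png

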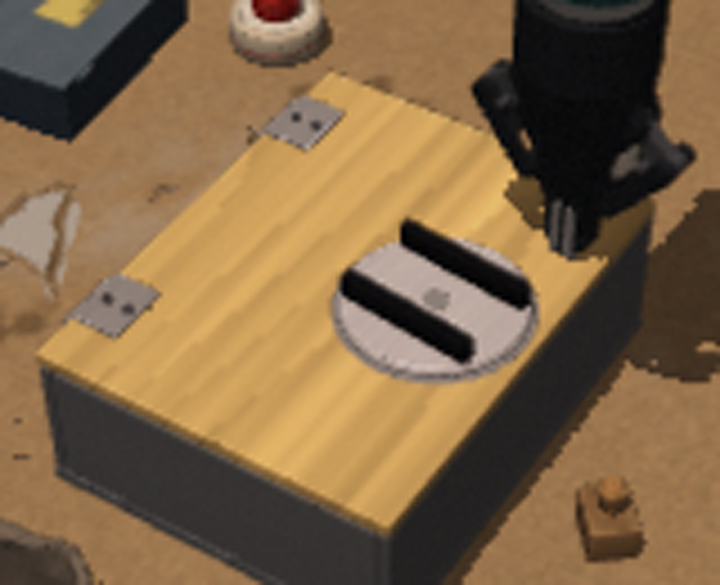

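Run:
```python
from h import *
T,S=manip.get_image("top"),manip.get_image("scene")
L=tri(T,(298.27,227.41),S,(294.8,184.9));R=tri(T,(320.26,232.25),S,(308.08,173.64));print(L,R,(L[0]+R[0])/2)
for z in(.088,.092,.1): print(z,onz(S,330.2,171.3,z))
for z in(.108,.115): print("mid by top",onz(T,309.26,229.83,z),"scene",onz(S,301.44,179.27,z))
```

```text
(array([0.51296778, 0.09439793, 0.1068523 ]), np.float64(0.0006880895795647721)) (array([0.50260618, 0.0448213 , 0.10603729]), np.float64(0.001312293997041558)) [0.50778698 0.06960961 0.1064448 ]
0.088 [ 0.46471426 -0.00542899  0.088     ]
0.092 [ 0.46321682 -0.00141866  0.092     ]
0.1 [0.46022193 0.00660199 0.1       ]
mid by top [0.50808451 0.06993745 0.108     ] scene [0.50669178 0.07120022 0.108     ]
mid by top [0.50732116 0.07056158 0.115     ] scene [0.50360872 0.07768925 0.115     ]
```

The hatch is now shut flat on the rim with a firm 13 N. In the picture its front edge lies on the box and the bars are around (440,290). Next I'll lift clear, go over the front part of the slot and dip in slightly.

Emit:
move_arm(steps=[0,0,0,0,0,0.02,-1,0,0,0,0,0,0.04,-1,0,0,0,0.006,0.027,0.04,-1,0,0,0,0.012,0.054,0.04,-1,0,0,0,0.018,0.08,0.04,-1,0,0,0,0.018,0.08,0.04,-1,0,0,0,0.018,0.08,0.034,-1,0,0,0,0.018,0.08,0.028,-1,0,0,0,0.018,0.08,0.023,-1,0,0,0,0.018,0.08,0.021,-1])

```text
clock: 13.45
position: [0.4803, 0.0753, 0.1074]
ee_rot: [-0.0, 0.768, 0.64, -0.001]
contact_force: [-0.8, 0.8, 0.4]
width: -0.0
gripper_force: 0.0
```

```bash
python3 bars.py|head -7
python3 - <<'E'
from h import *
s=manip.get_state();print(s['position'],s['contact_force'])
E
```

```text
scene [20, 0, 44, 39, 1085] [311.41105991 160.21658986]
scene [13, 30, 29, 20, 177] [294.79661017 184.89830508]
(0.511, 0.0695, 0.1215) ('top', array([310. , 227.9])) ('scene', array([300.2, 174.1]))
(0.4485, 0.2145, 0.1) ('top', array([244.1, 255.9])) ('scene', array([296. , 231.7]))
(0.4485, 0.2145, 0.09) ('top', array([244.5, 256. ])) ('scene', array([295.9, 234.6]))
[0.4806263  0.07546748 0.10775446] [ 0.38290324 -0.12074688  0.11130396]
```

Run:
```python
import numpy as np
C=np.array([.5075,.0703]);P0=np.array([.481,.076]);p=lambda t:C+.0283*np.array([np.cos(np.radians(151.5-t)),np.sin(np.radians(151.5-t))])
for t in(0,7,14,21,28,35): print(t,(p(t)-P0).round(4),round(-t/360,4))
for t in(42,49,56,63,70,76,82,86,90): print(t,(p(t)-p(35)).round(4),round(-(t-35)/360,4))
```

```text
0 [0.0016 0.0078] 0.0
7 [0.0035 0.0107] -0.0194
14 [0.0056 0.0134] -0.0389
21 [0.0081 0.0158] -0.0583
28 [0.0109 0.0179] -0.0778
35 [0.0139 0.0196] -0.0972
42 [0.0032 0.0014] -0.0194
49 [0.0065 0.0023] -0.0389
56 [0.0099 0.0028] -0.0583
63 [0.0134 0.003 ] -0.0778
70 [0.0168 0.0027] -0.0972
76 [0.0197 0.0021] -0.1139
82 [0.0225 0.0012] -0.1306
86 [0.0244 0.0004] -0.1417
90 [ 0.0261 -0.0005] -0.1528
```

Emit:
move_arm(steps=[0,0,0,0,0,-0.003,-1,0,0,0,0,0,-0.006,-1,0,0,0,0,0,-0.008,-1,0,0,0,0.001,0.004,-0.008,-1,0,0,0,0.0016,0.0078,-0.008,-1,0,0,-0.019,0.0035,0.0107,-0.008,-1,0,0,-0.039,0.0056,0.0134,-0.008,-1,0,0,-0.058,0.008,0.0158,-0.008,-1,0,0,-0.078,0.011,0.018,-0.008,-1,0,0,-0.097,0.014,0.0196,-0.008,-1])

```text
clock: 14.55
position: [0.4941, 0.096, 0.1003]
ee_rot: [-0.0, 0.926, 0.379, -0.001]
contact_force: [-1.4, 0.1, 0.1]
width: -0.0002
gripper_force: 0.8
```

```bash
cat > fin.py <<'E'
from h import *
s=manip.get_state();print(s['clock'],s['position'],s['contact_force'],s['moment'])
for n,(x0,y0,x1,y1) in {"top":(270,195,345,260),"scene":(260,145,332,205)}.items():
    hsv=cv2.cvtColor(manip.get_image(n)["pixels"][y0:y1,x0:x1],cv2.COLOR_BGR2HSV)
    k,l,t,c=cv2.connectedComponentsWithStats((hsv[...,2]<45).astype(np.uint8))
    for i in range(1,k):
        if t[i,4]>40:
            r=cv2.fitLine(np.argwhere(l==i)[:,::-1].astype(np.float32),2,0,.01,.01).ravel()
            print(n,t[i].tolist(),(c[i]+[x0,y0]).round(1),np.degrees(np.arctan2(r[1],r[0])).round(1))
E
python3 fin.py
```

```text
14.55 [0.4941359  0.0959629  0.10027056] [-1.35372856  0.09105293  0.14845673] [-0.07635548  0.29800231 -0.00806493]
top [18, 40, 26, 17, 118] [298.1 245.7] 14.6
scene [26, 0, 34, 46, 836] [303.6 163.2] 77.9
scene [25, 24, 15, 27, 124] [291.9 182.3] 62.9
scene [57, 41, 15, 19, 153] [326.3 198. ] -56.6
```

Emit:
move_arm(steps=[0,0,-0.019,0.0032,0.0014,0,-1,0,0,-0.039,0.0065,0.0023,0,-1,0,0,-0.058,0.01,0.0028,0,-1,0,0,-0.078,0.0134,0.003,0,-1,0,0,-0.097,0.0168,0.0027,0,-1,0,0,-0.114,0.0197,0.0021,0,-1,0,0,-0.13,0.0225,0.0012,0,-1,0,0,-0.13,0.0225,0.0012,0,-1,0,0,-0.13,0.024,0.0012,0,-1,0,0,-0.13,0.025,0.0012,0,-1])

```text
clock: 15.65
position: [0.5176, 0.0962, 0.1001]
ee_rot: [0.001, 1.0, -0.016, -0.002]
contact_force: [-5.6, -3.2, 3.0]
width: 0.0
gripper_force: 3.2
```

```bash
python3 fin.py
```

```text
15.65 [0.51761621 0.09622557 0.1000671 ] [-5.5805509  -3.24013987  3.04785616] [-0.53236325  1.05129741 -0.05745371]
top [49, 25, 13, 8, 65] [326.3 224. ] -22.9
top [18, 30, 30, 11, 105] [300.5 231.6] 7.7
top [20, 43, 38, 7, 150] [309.  240.8] 4.3
scene [15, 0, 34, 43, 837] [291.9 162.1] -77.4
scene [41, 25, 20, 26, 164] [310.5 182.6] -51.8
scene [57, 41, 15, 19, 151] [326.3 198. ] -56.9
```

Emit:
move_arm(steps=[0,0,0,0.0005,0,0,-1,0,0,0,0.001,0,0,-1,0,0,0,0.0015,0,0,-1,0,0,0,0.002,0,0,-1,0,0,0,0.0025,0,0,-1,0,0,0,0.003,0,0,-1,0,0,0,0.003,0,0,-1,0,0,0,0.003,0,0,-1,0,0,0,0.003,0,0,-1,0,0,0,0.003,0,0,-1])

```text
clock: 16.75
position: [0.5182, 0.0961, 0.0998]
ee_rot: [0.001, 1.0, -0.016, -0.005]
contact_force: [-9.4, -3.4, 5.6]
width: 0.0003
gripper_force: 4.7
```

```bash
python3 fin.py
```

```text
16.75 [0.51818074 0.09605143 0.09976833] [-9.3619112  -3.40868556  5.59022865] [-0.49936996  1.53045641 -0.06129806]
top [49, 23, 13, 10, 73] [326.3 223.1] -28.2
top [18, 29, 30, 11, 118] [300.3 230.7] 7.7
top [20, 43, 37, 7, 147] [308.5 240.8] 5.8
scene [14, 0, 35, 43, 837] [291.6 162. ] -78.2
scene [40, 26, 21, 25, 166] [310.3 183. ] -50.0
scene [57, 41, 15, 19, 153] [326.3 198. ] -56.6
```

Emit:
move_arm(steps=[0,0,0,0.001,0,0,-1,0,0,0,0.002,0,0,-1,0,0,0,0.003,0,0,-1,0,0,0,0.004,0,0,-1,0,0,0,0.005,0,0,-1,0,0,0,0.005,0,0,-1,0,0,0,0.005,0,0,-1,0,0,0,0.005,0,0,-1,0,0,0,0.005,0,0,-1,0,0,0,0.005,0,0,-1])

```text
clock: 17.85
position: [0.5183, 0.096, 0.0996]
ee_rot: [0.001, 1.0, -0.016, -0.01]
contact_force: [-17.9, -2.8, 11.4]
width: -0.0
gripper_force: 9.0
```

```bash
python3 fin.py
```

```text
17.85 [0.51829075 0.09600669 0.09960839] [-17.8598891   -2.78463925  11.39137432] [-0.5940499   2.88834144 -0.1032861 ]
top [18, 20, 44, 19, 221] [312.  226.2] -14.7
top [20, 43, 37, 7, 148] [308.5 240.8] 5.8
scene [14, 0, 35, 43, 856] [291.3 162.2] -78.8
scene [40, 26, 21, 25, 168] [310.2 183. ] -50.1
scene [57, 41, 15, 19, 153] [326.3 198. ] -56.6
```

The fastener is firmly at its stop: 18 N gave no further motion, and the bar's 5.8° image angle matches the hatch edge. Backing off into mid-slot, then up and away.

Emit:
move_arm(steps=[0,0,0,-0.006,0,0,-1,0,0,0,-0.012,0,0,-1,0,0,0,-0.017,0,0,-1,0,0,0,-0.017,0,0,-1,0,0,0,-0.017,0,0.02,-1,0,0,0,-0.017,0,0.05,-1,0,0,0,-0.017,0,0.09,-1,0,0,0,-0.017,0,0.13,-1,0,0,0,-0.03,-0.04,0.15,-1,0,0,0,-0.05,-0.08,0.15,-1])

```text
clock: 18.95
position: [0.482, 0.0162, 0.2542]
ee_rot: [0.001, 1.0, -0.016, 0.005]
contact_force: [0.8, -0.6, 0.0]
width: -0.0
gripper_force: 0.0
```

Emit:
move_arm(steps=[0,0,0,-0.02,-0.04,0,-1,0,0,0,-0.04,-0.08,0,-1,0,0,0,-0.06,-0.12,0,-1,0,0,0,-0.08,-0.16,0,-1,0,0,0,-0.1,-0.2,0,-1,0,0,0,-0.12,-0.24,0,-1,0,0,0,-0.14,-0.28,0,-1,0,0,0,-0.16,-0.32,0,-1,0,0,0,-0.16,-0.32,0,-1,0,0,0,-0.16,-0.32,0,-1])

```text
clock: 19.95
position: [0.3181, -0.3042, 0.2503]
ee_rot: [-0.0, 1.0, -0.019, 0.0]
contact_force: [-0.6, 0.7, -0.5]
width: 0.0
gripper_force: 0.0
```

```bash
python3 fin.py
python3 - <<'E'
from h import *
import pickle
d=pickle.load(open("im0.pkl","rb"))["top"]["pixels"]; t=manip.get_image("top")["pixels"]
for n,(x0,y0,x1,y1) in dict(bowl=(170,150,235,215),jar=(395,218,430,250),stamp=(283,270,310,295)).items():
    print(n,np.abs(d[y0:y1,x0:x1].astype(int)-t[y0:y1,x0:x1]).mean())
E
```

```text
19.95 [ 0.31807013 -0.30420447  0.25031446] [-0.63263862  0.70259009 -0.53881469] [-0.01746193  0.03149104  0.01362727]
top [22, 20, 37, 8, 152] [309.9 218.5] 5.9
top [20, 43, 38, 7, 144] [308.3 240.8] 5.8
scene [22, 19, 21, 24, 149] [292.  175.6] -47.9
scene [40, 26, 21, 25, 152] [309.9 183.7] -49.8
scene [57, 41, 15, 19, 153] [326.3 198. ] -56.6
bowl 0.8203550295857989
jar 0.7857142857142857
stamp 0.8355555555555556
```

```bash
python3 -c "
from rig import manip
print(manip.sign_off())"
```

```text
the job is handed in; nothing more can be done
None
```

The hatch is pushed shut and the fastener turned clockwise to its stop; the arm is clear, the bowl, jar and stamp have not moved, and I handed the job in at about 20 s.

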